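# Prop open the cover of a shielded test box

### The arm

A 6-joint arm with a two-finger parallel gripper is mounted at the origin on the work surface; the furniture and walls round the work are solid. World frame = base frame: x ahead of the robot, y to its left, z up, the work surface at z = 0. Lengths are in m, angles in rad, forces in N, time in s.
With the tool pointing down it reaches from about 0.3 to 0.875 m from the base axis. Payload 6.4 kg.
Tool frame: the origin (TCP) lies at the very end of the fingers, on their centre line; the grasp point (between the pads) lies 19 mm behind it (grip_depth is the distance from the TCP to the grasp point, in m); z points along the fingers, y is the line along which they close (so a half turn about z gives the same grasp; the last joint's range is limited). The gripper opens to 85 mm and grips with 20 to 120 N. Pads are 22 mm wide; open, the fingers measure 114 mm over their backs; the gripper's body (76 mm by 85 mm) begins 54 mm behind the grasp point. The pads swing forward as they close: fully open they stand 13 mm farther back than shut.
Start: joints at [-1.374, 0.181, 1.607, -0, 1.354, -0.206], TCP at [0.225, -0.529, 0.231] pointing down, gripper open.
Joint ranges: [-2.99, 2.99], [-0.89, 2.07], [0.3, 2.58], [-1.14, 4.28], [0, 2.63], [-3.12, 3.12]. Speed limits (rad/s): [2.57, 2.57, 3.01, 3.14, 3.14, 3.14].

### API

Orientations are given as a unit quaternion [x, y, z, w].
In Python, from bench import * gives the robot as it stands. The module is installed in compiled form; this text tells all that it offers.
- The arm moves only by the tool apply_moves, never from a script. Its argument "series" is a list of rows, each a list of 3 entries, a list of its own where there are three numbers: the closure, from 0 (fully open) to 1 (shut), then the shift along the tool's x, y, z in cm, then the turn, a rotation vector about the tool's x, y, z in degrees. In form: [[fingers, [tx, ty, tz], [ax, ay, az]], ...]. A call has 1 to 5 rows; each row shifts and turns the commanded pose from where the row before left it, along the tool's axes as they then stand; what a row does not reach is not made up. A row lasts 1/12 s, in which the tool goes at most 41.7 mm and 7.16 degrees, less where a joint would pass 70% of its speed; a pose out of reach is approached as far as the arm can. A call is refused whole if a number of a shift passes 4.17 or a number of a turn 7.16, either way. A call with a gripper value outside its range is refused whole. The fingers move at their own pace and stop on an object; "grip_force" is the grip in N (left out, the last holds). Time passes only in rows, so rows that do not move let the fingers close. It gives the time, the measured TCP pose, the force, the opening and the grip force at its end, in the units of the state.
- get_state(): the state, without advancing time (a new reading comes with each control period).
- camera(name): name is "side" or "top"; returns the picture (420x560x3 uint8, red, green, blue); there is no depth.
- get_calibration(name): a dict with "fx", "fy", "cx", "cy" (pixels), "rvec" (rotation vector, rad) and "tvec" (3), from world to camera coordinates, as OpenCV has them. Camera axes: x right, y down, z forward; pixel columns grow to the right and rows downward; lengths in m; the calibration is good to about 2 mm. A picture is of the moment at which its call begins. get_calibration takes no time and is no camera call.
- sign_off(): hands the job in; it is judged then, once.
The state is a dict: "clock": time; "qpos": joint angles; "joint_velocities": joint speeds; "joint_torque": joint torques, N m; "tcp_pos": TCP position; "orientation": TCP orientation; "force": force on the tool from outside, world axes, zero at the start; "ft_torque": the same for the moment, N m; "opening": opening from 0.0 (shut) to 1.0 (fully open); "gripper_force": force on a finger pad.
Only numpy, scipy, OpenCV 4.12 (cv2) and the standard library are available. Lean on these libraries where they do the work, as an engineer would, in place of code of your own. Each camera call takes 0.05 s, during which the arm holds its last target. There are 200 camera calls.

### The job

The cover of the grey shielded test box stands raised but only leans back on its stop. Take the box's hinged prop rod by its black grip sleeve, swing it up until the ball on its end is fully home in the steel socket at the side of the cover, and let go, leaving the rod in the socket and the cover standing open.

Things in the scene. Friction and masses are not known exactly. Their poses are not given: they have to be found in the camera images.
- rod_grip (a point): Centre of the black round grip sleeve (14 mm across, 56 mm long) of the steel prop rod (10 mm across), 90 mm from the rod's pivot. The rod lies beside the left wall of the grey box, 49 mm free between sleeve and wall; at the start level to 14 degrees raised. Its pivot is stiff (about 2 N at the sleeve): it stays where left. x points along the rod to its ball, y left along the hinge axis.
- rod_pivot (a point): The rod's pivot: a level stud near the front of the left side of the open-topped grey box (200 mm front to back, 240 mm wide, 70 mm high, fixed, turned up to 12 degrees). It is 50 mm above the bench. The rod points from it to the rear and turns only in the upright plane parallel to the box's side, 56 mm outside the wall.
- rod_tip (a point): Centre of the steel ball (16 mm across) on the free end of the prop rod, 248 mm from the pivot, on the straight line through pivot and sleeve centre.
- socket (a point): The ball's centre when fully home in the socket: a steel box (38 x 30 x 36 mm, 24 mm inside) at the left edge of the raised cover, open below and in front, in the rod's plane, 248 mm from the pivot, 203 mm up. The ball enters from below; the roof stops it, the rod then 38 degrees above level. The cover (200 x 240 mm, hinged at the rear) leans back 15 degrees; pushed forward it tips shut.

How it is judged:
By the outcome, as a careful person would: the job done as asked, in the order asked, and still so for the second after the job is handed in, with the robot touching nothing.
It also fails if it takes over 29 s, if anything falls off the work surface, if the arm or the gripper's body presses on something with over 40 N, if the wrist force passes 120 N, or if a joint passes its speed limit or range.

## Working session

There is one attempt and no reset: what is moved stays moved. The work goes in short steps, Python scripts to look and compute and a tool call to move; the robot and the scene stay as the last step left them, time stands still between calls to the robot, and variables do not carry over. Pictures are saved under pics/ and viewed, at most 12 in all, crops included, and the job is handed in when it is done.

Besides the shell and the picture viewer there is one more tool, called after "Request:" in YAML: its name, and indented under it one key for each argument. apply_moves: Moves the arm, as the interface text tells. Its arguments: {"type":"object","properties":{"series":{"type":"array","items":{"type":"array"}},"grip_force":{"type":"number"}},"required":["series"]}

```bash
mkdir -p pics
python3 - <<'E'
from bench import *
import cv2
for n in("side","top"):
    cv2.imwrite(f"pics/{n}0.png",camera(n)[:,:,::-1]); print(n,get_calibration(n))
s=get_state();print(s)
E
```

```text
side {'fx': 486.09680640925075, 'fy': 486.09680640925075, 'cx': 282.22550565334495, 'cy': 205.8236759273371, 'rvec': array([ 2.64348362,  0.44873231, -0.10241595]), 'tvec': array([-0.54013412, -0.20080269,  1.05059843])}
top {'fx': 514.9159690403519, 'fy': 514.9159690403519, 'cx': 286.79444357496635, 'cy': 205.85253434957107, 'rvec': array([ 2.12978634, -2.1360655 ,  0.18114681]), 'tvec': array([-0.06952708,  0.63604333,  0.88037967])}
{'clock': 0.1, 'qpos': array([-1.37429489e+00,  1.81474790e-01,  1.60791555e+00,  1.40320358e-05,
        1.35381112e+00, -2.06321338e-01]), 'joint_velocities': array([ 0.00016367, -0.00255698, -0.00342577, -0.00166674, -0.00041538,
       -0.00140212]), 'joint_torque': array([ 1.10849262e-03, -4.45878446e+01, -3.52239883e+01, -1.17818495e-04,
        4.21494435e-03, -2.16466145e-05]), 'tcp_pos': array([ 0.22531816, -0.52846781,  0.23046608]), 'orientation': array([ 9.79785188e-01,  2.00050838e-01,  1.07997605e-05, -8.04359614e-04]), 'force': array([ 0.26223409, -0.09102182, -0.48833861]), 'ft_torque': array([-0.03451251, -0.04117417, -0.00160083]), 'gripper_force': 0.0, 'opening': 1.0009695026168375}
```

View pics/side0.png

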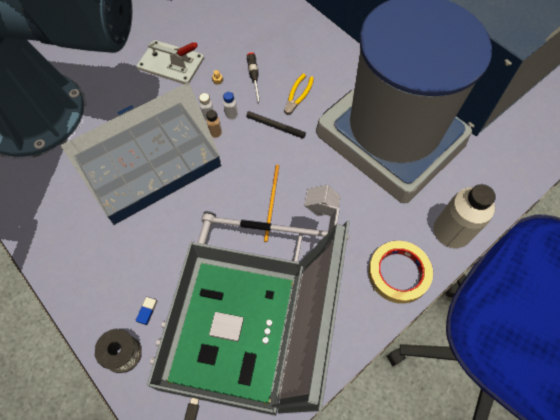

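View pics/top0.png

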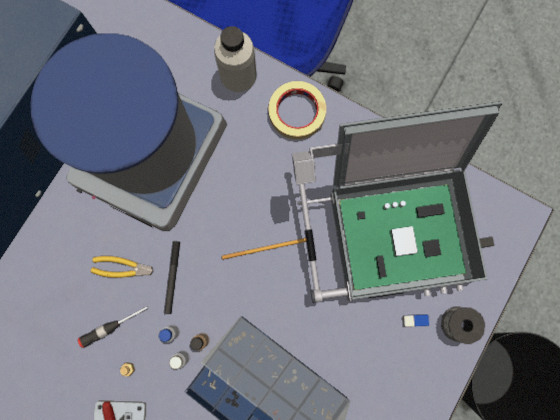

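The side view shows the pivot at about (208,217), the sleeve at (255,226), the ball near (320,233) and the socket at (323,197). The top view shows the pivot at about (318,296), the sleeve at (311,245) and the socket at (304,167), which hides the ball.

```bash
cat > h.py <<'E'
from bench import *
import cv2,numpy as np
from scipy.spatial.transform import Rotation as R
def cal(n):
    c=get_calibration(n);K=np.array([[c['fx'],0,c['cx']],[0,c['fy'],c['cy']],[0,0,1]])
    return K,R.from_rotvec(c['rvec']).as_matrix(),np.array(c['tvec'])
def tri(ps,pt):
    P=[];
    for n in("side","top"):
        K,r,t=cal(n);P.append(K@np.c_[r,t])
    X=cv2.triangulatePoints(P[0],P[1],np.array(ps,float).reshape(2,1),np.array(pt,float).reshape(2,1))[:,0];return X[:3]/X[3]
def proj(n,p):
    K,r,t=cal(n);q=K@(r@np.array(p)+t);return q[:2]/q[2]
def ray(n,uv,z):
    K,r,t=cal(n);o=-r.T@t;d=r.T@np.linalg.solve(K,[*uv,1]);return o+d*(z-o[2])/d[2]
def sleeve(im,box):
    x0,y0,x1,y1=box
    m=(im[y0:y1,x0:x1].max(2)<60).astype(np.uint8)
    n,l,s,c=cv2.connectedComponentsWithStats(m)
    i=1+np.argmax(s[1:,4]);return c[i]+[x0,y0],s[i]
E
python3 - <<'E'
from h import *
a=cv2.imread('pics/side0.png');b=cv2.imread('pics/top0.png')
s,si=sleeve(a,(225,210,285,240));t,ti=sleeve(b,(298,220,325,270))
print(s,si,t,ti)
g=tri(s,t);print('sleeve',g,proj('side',g),proj('top',g))
p=tri((208,217),(318,296));print('pivot',p,proj('side',p),proj('top',p), g-p,np.linalg.norm(g-p))
print(ray('side',(208,217),.05),ray('top',(318,296),.05))
k=tri((323,197),(304,167));print('sock',k)
for n in('side','top'):
    im=cv2.imread(f'pics/{n}0.png');c=(slice(170,290),slice(180,360)) if n=='side' else (slice(130,320),slice(240,380))
    cv2.imwrite(f'pics/{n}c.png',cv2.resize(im[c],None,fx=3 if n=='top' else 4,fy=3 if n=='top' else 4))
E
```

```text
[255.03333333 225.1047619 ] [ 15  11  31  10 210] [310.08780488 245.        ] [  7  10  11  31 205]
sleeve [ 0.56234827 -0.1135968   0.06123837] [256.16565353 224.8237838 ] [310.66404675 245.86495216]
pivot [ 0.47430091 -0.12590437  0.0570192 ] [208.18974485 216.95754553] [318.10213229 296.14503089] [0.08804736 0.01230757 0.00421917] 0.08900345847393758
[ 0.47181798 -0.12334843  0.05      ] [ 0.47452391 -0.12614554  0.05      ]
sock [ 0.66999206 -0.09783659  0.20749027]
```

View pics/sidec.png

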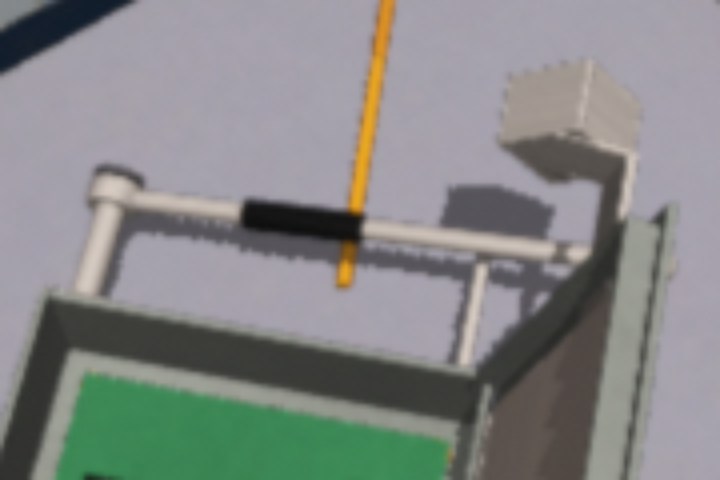

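The crop matches: sleeve and rod are about 6–7° raised, and the pencil passes under the sleeve at bench height. Next I'll work out the approach.

```bash
cat >> h.py <<'E'
PIV=np.array([.4735,-.125,.05]);YAW=np.radians(8.0)
def pose(e,back=0,r=.09,piv=PIV,yaw=YAW):
    e=np.radians(e);h=np.array([np.cos(yaw),np.sin(yaw),0]);u=np.array([0,0,1.])
    x=h*np.cos(e)+u*np.sin(e);z=h*np.sin(e)-u*np.cos(e);y=np.cross(z,x)
    return piv+r*x+(.019-back)*z,R.from_matrix(np.c_[x,y,z])
def delta(P,Q,s=None):
    s=s or get_state();q=R.from_quat(s['orientation'])
    return q.inv().apply(P-s['tcp_pos'])*100,(q.inv()*Q).as_rotvec(degrees=True)
np.set_printoptions(precision=3,suppress=True)
E
python3 - <<'E'
from h import *
print(delta(*pose(7,.09)),pose(7,.09)[0])
E
```

```text
(array([ 46.435, -25.274,   9.958]), array([-1.013,  6.952, 15.055])) [ 0.553 -0.114  0.131]
```

Request:
apply_moves:
  series:
    - [0.5,[3.5,-1.9,0],[0,0,0]]
    - [0.5,[3.5,-1.9,0],[0,0,0]]
    - [0.5,[3.5,-1.9,0],[0,0,0]]
    - [0.5,[3.5,-1.9,0],[0,0,0]]
    - [0.5,[3.5,-1.9,0],[0,0,0]]

```text
clock: 0.52
tcp_pos: [0.3497, -0.3712, 0.2309]
orientation: [0.98, 0.2, -0.0, -0.0]
force: [1.4, -0.6, 0.2]
opening: 0.498
gripper_force: 0.0
```

Request:
apply_moves:
  series:
    - [0.5,[3.5,-1.9,0],[0,0,0]]
    - [0.5,[3.5,-1.9,0],[0,0,0]]
    - [0.5,[3.5,-1.9,0],[0,0,0]]
    - [0.5,[3.5,-1.9,0],[0,0,0]]
    - [0.5,[3.5,-1.9,0],[0,0,0]]

```text
clock: 0.93
tcp_pos: [0.4736, -0.2151, 0.2311]
orientation: [0.98, 0.2, -0.0, -0.0]
force: [-0.1, -1.3, 0.1]
opening: 0.498
gripper_force: 0.0
```

Request:
apply_moves:
  series:
    - [0.5,[3.5,-1.9,0.5],[0,0,0]]
    - [0.5,[3.5,-1.9,0.5],[0,0,0]]
    - [0.5,[3.5,-1.9,0.5],[0,0,0]]
    - [0.5,[0,0,2],[0,0,5]]
    - [0.5,[0,0,2],[0,0,5]]

```text
clock: 1.35
tcp_pos: [0.5488, -0.1211, 0.1762]
orientation: [0.993, 0.114, 0.001, 0.0]
force: [-0.2, -0.6, -0.6]
opening: 0.495
gripper_force: 0.0
```

Request:
apply_moves:
  series:
    - [0.5,[0,0,2],[0,0,5]]
    - [0.5,[0,0,2],[0,7,0]]
    - [0.5,[0,0,0],[0,0,0]]
    - [0.5,[0,0,0],[0,0,0]]

```text
clock: 1.68
tcp_pos: [0.5441, -0.1224, 0.1343]
orientation: [0.996, 0.07, 0.057, -0.006]
force: [1.7, -0.3, 1.3]
opening: 0.499
gripper_force: 0.0
```

Run:
```python
from h import *
for n in("side","top"): cv2.imwrite(f"pics/{n}1.png",camera(n)[:,:,::-1])
s=get_state();print(s['clock'],s['tcp_pos'],s['force'],s['opening'],delta(*pose(7,.07)))
for n in("side","top"): print(proj(n,s['tcp_pos']))
im=np.vstack([cv2.resize(cv2.imread(f"pics/{n}1.png")[c],(720,300)) for n,c in(("side",np.s_[140:260,170:458]),("top",np.s_[180:300,180:468]))])
cv2.imwrite("pics/c1.png",im)
```

```text
1.7833 [ 0.549 -0.125  0.139] [ 0.352 -0.645  1.451] 0.49832522131108875 (array([ 0.484, -1.022,  2.821]), array([ 0.121, -0.069,  0.089]))
[243.993 208.516]
[319.736 249.625]
```

View pics/c1.png

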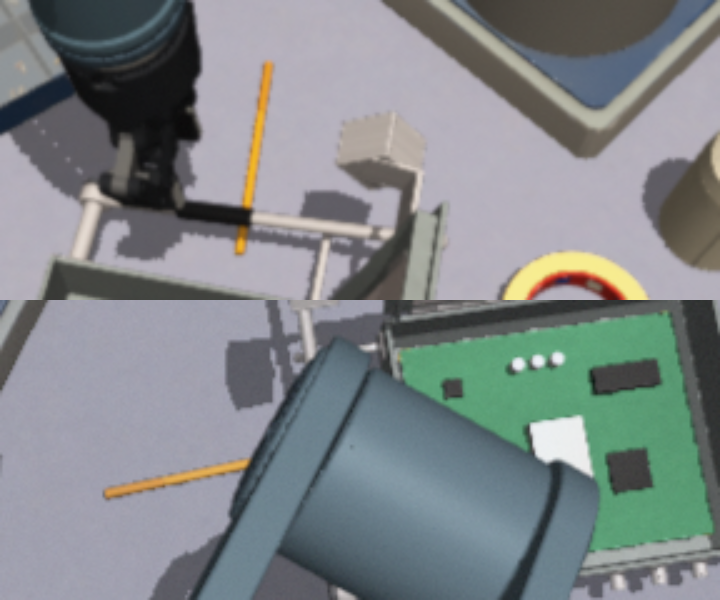

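The close look shows the gripper just short of the sleeve, with the arm blocking the top view. I'll correct by +0.5, −1.0 cm and descend partway.

Request:
apply_moves:
  series:
    - [0.5,[0.5,-1.0,1],[0,0,0]]
    - [0.5,[0,0,2],[0,0,0]]
    - [0.5,[0,0,0],[0,0,0]]
    - [0.5,[0,0,0],[0,0,0]]

```text
clock: 2.12
tcp_pos: [0.5551, -0.1118, 0.1074]
orientation: [0.996, 0.071, 0.061, -0.004]
force: [-0.4, 0.3, -0.4]
opening: 0.499
gripper_force: 0.0
```

Run:
```python
from h import *
im=camera("side")[:,:,::-1].copy()
s=get_state();print(s['clock'],s['tcp_pos'],s['force'],s['opening'],delta(*pose(7,0)))
q=R.from_quat(s['orientation'])
for o in([0,.021,0],[0,-.021,0]):
    u=proj("side",s['tcp_pos']+q.apply(o));print(u)
u=proj("side",s['tcp_pos']);print(u)
cv2.imwrite("pics/c2.png",cv2.resize(im[150:250,180:330],(750,500),interpolation=cv2.INTER_CUBIC))
```

```text
2.1667 [ 0.555 -0.112  0.108] [0.633 1.232 0.413] 0.4959904985104366 (array([0.063, 0.132, 6.653]), array([ 0.016, -0.023,  0.128]))
[248.624 222.493]
[254.078 200.685]
[251.381 211.467]
```

View pics/c2.png

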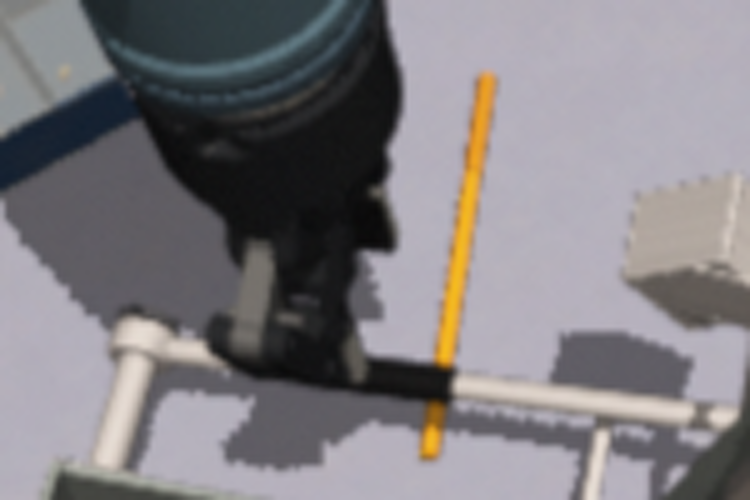

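The pads straddle the sleeve, at crop positions (380,240) and (355,370), matching the projection. Now I'll descend and close.

Request:
apply_moves:
  series:
    - [0.5,[0,0.1,2],[0,0,0]]
    - [0.5,[0,0,2],[0,0,0]]
    - [0.5,[0,0,2],[0,0,0]]
    - [0.5,[0,0,0.5],[0,0,0]]
    - [0.5,[0,0,0],[0,0,0]]

```text
clock: 2.58
tcp_pos: [0.562, -0.1119, 0.0421]
orientation: [0.996, 0.07, 0.06, -0.005]
force: [-0.1, -0.0, 0.4]
opening: 0.501
gripper_force: 0.0
```

Request:
apply_moves:
  series:
    - [0.7,[0,0,0],[0,0,0]]
    - [0.8,[0,0,0],[0,0,0]]
    - [1,[0,0,0],[0,0,0]]
    - [1,[0,0,0],[0,0,0]]
    - [1,[0,0,0],[0,0,0]]
  grip_force: 40

```text
clock: 3.0
tcp_pos: [0.5637, -0.1138, 0.0444]
orientation: [0.996, 0.07, 0.062, -0.003]
force: [-0.2, -6.1, 1.5]
opening: 0.148
gripper_force: 39.0
```

Run:
```python
from h import *
im=camera("side")[:,:,::-1].copy()
s=get_state();print(s['clock'],s['tcp_pos'],s['force'],s['ft_torque'],s['opening'],s['gripper_force'],delta(*pose(7,0)))
cv2.imwrite("pics/c3.png",cv2.resize(im[150:250,180:330],(750,500),interpolation=cv2.INTER_CUBIC))
```

```text
3.05 [ 0.564 -0.114  0.044] [ 0.608 -5.53   0.761] [-0.807 -0.016 -0.106] 0.1461168495629892 39.02826726436615 (array([ 0.05 , -0.144,  0.234]), array([ 0.174, -0.166,  0.08 ]))
```

View pics/c3.png

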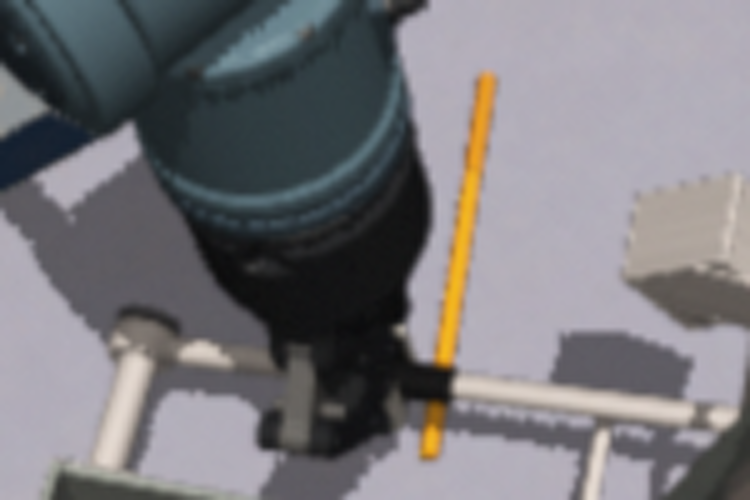

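Gripped (opening ≈ 12 mm, 39 N). Each 3° of swing about the pivot takes a shift of [0.09, 0, −0.47] cm.

Request:
apply_moves:
  series:
    - [1,[0.09,0.1,-0.47],[0,3,0]]
    - [1,[0.09,0,-0.47],[0,3,0]]
    - [1,[0.09,0,-0.47],[0,3,0]]
    - [1,[0,0,0],[0,0,0]]
  grip_force: 60

```text
clock: 3.38
tcp_pos: [0.5634, -0.114, 0.0587]
orientation: [0.987, 0.069, 0.141, -0.009]
force: [4.0, 0.8, 0.5]
opening: 0.143
gripper_force: 58.8
```

Run:
```python
from h import *
s=get_state();print(s['clock'],s['tcp_pos'],s['force'],s['ft_torque'],s['opening'],s['gripper_force'],delta(*pose(16,0)))
```

```text
3.3833 [ 0.563 -0.114  0.059] [3.996 0.82  0.463] [ 0.167 -0.538  0.061] 0.14289312771257642 58.78456234931946 (array([ 0.052, -0.158,  0.244]), array([ 0.104, -0.295,  0.009]))
```

Request:
apply_moves:
  series:
    - [1,[0.09,0,-0.47],[0,3,0]]
    - [1,[0.09,0,-0.47],[0,3,0]]
    - [1,[0.09,0,-0.47],[0,3,0]]
    - [1,[0.09,0,-0.47],[0,3,0]]
    - [1,[0,0,0],[0,0,0]]

```text
clock: 3.8
tcp_pos: [0.5598, -0.1144, 0.0769]
orientation: [0.968, 0.068, 0.243, -0.017]
force: [1.0, -0.4, 2.2]
opening: 0.14
gripper_force: 59.2
```

Run:
```python
from h import *
im=camera("side")[:,:,::-1].copy();im2=camera("top")[:,:,::-1].copy()
s=get_state();print(s['clock'],s['tcp_pos'],s['force'],s['ft_torque'],s['opening'],delta(*pose(28,0)))
cv2.imwrite("pics/c4.png",np.vstack([cv2.resize(i[c],(600,300),interpolation=cv2.INTER_CUBIC) for i,c in((im,np.s_[160:260,220:420]),(im2,np.s_[130:230,230:430]))]))
```

```text
3.9 [ 0.56  -0.114  0.077] [-0.852 -4.478  1.257] [-0.533  0.44  -0.354] 0.14006947030989733 (array([ 0.064, -0.144,  0.163]), array([0.017, 0.02 , 0.046]))
```

View pics/c4.png

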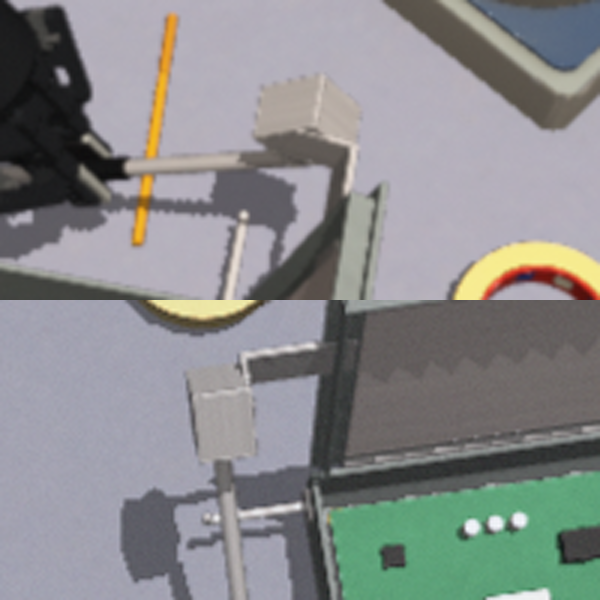

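The top view shows the rod centred on the socket (225,460 in the crop), and the side view shows the ball just entering from below. I'll go on in finer steps while watching the force.

Request:
apply_moves:
  series:
    - [1,[0.04,0,-0.24],[0,1.5,0]]
    - [1,[0.04,0,-0.24],[0,1.5,0]]
    - [1,[0.04,0,-0.24],[0,1.5,0]]
    - [1,[0.04,0,-0.24],[0,1.5,0]]
    - [1,[0,0,0],[0,0,0]]

```text
clock: 4.32
tcp_pos: [0.5567, -0.1148, 0.0855]
orientation: [0.954, 0.067, 0.292, -0.02]
force: [0.1, -3.5, 0.6]
opening: 0.138
gripper_force: 59.1
```

Request:
apply_moves:
  series:
    - [1,[0.03,0,-0.16],[0,1,0]]
    - [1,[0.03,0,-0.16],[0,1,0]]
    - [1,[0,0,0],[0,0,0]]

```text
clock: 4.57
tcp_pos: [0.5555, -0.1149, 0.0883]
orientation: [0.949, 0.067, 0.308, -0.021]
force: [1.4, -4.8, 1.1]
opening: 0.143
gripper_force: 59.0
```

Run:
```python
from h import *
im=camera("side")[:,:,::-1].copy();im2=camera("top")[:,:,::-1].copy()
s=get_state();print(s['clock'],s['tcp_pos'],s['force'],s['ft_torque'],s['opening'],delta(*pose(36,0)))
cv2.imwrite("pics/c5.png",np.vstack([cv2.resize(i[c],(600,300),interpolation=cv2.INTER_CUBIC) for i,c in((im,np.s_[160:260,220:420]),(im2,np.s_[130:230,230:430]))]))
```

```text
4.6667 [ 0.555 -0.115  0.088] [-1.099 -5.542  0.738] [-0.676  0.271 -0.471] 0.13968618935057725 (array([ 0.071, -0.14 ,  0.144]), array([-0.008,  0.025,  0.091]))
```

View pics/c5.png

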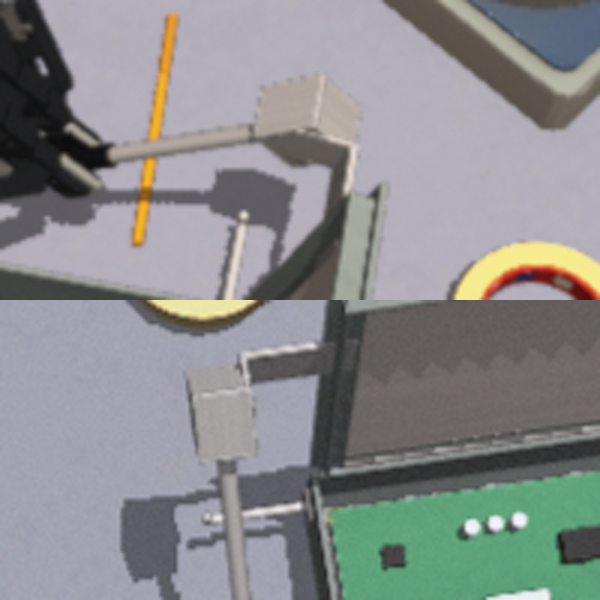

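The ball is inside the socket and the cover hasn't moved, but there's no roof contact yet. Continuing in small steps.

Request:
apply_moves:
  series:
    - [1,[0.02,0,-0.12],[0,0.7,0]]
    - [1,[0.02,0,-0.12],[0,0.7,0]]
    - [1,[0,0,0],[0,0,0]]

```text
clock: 4.92
tcp_pos: [0.5544, -0.1151, 0.0905]
orientation: [0.945, 0.067, 0.32, -0.022]
force: [2.1, -5.7, 0.3]
opening: 0.14
gripper_force: 58.9
```

Request:
apply_moves:
  series:
    - [1,[0.02,0,-0.12],[0,0.7,0]]
    - [1,[0,0,0],[0,0,0]]

```text
clock: 5.08
tcp_pos: [0.5539, -0.1151, 0.0915]
orientation: [0.943, 0.067, 0.326, -0.023]
force: [4.7, -5.5, -3.5]
opening: 0.141
gripper_force: 59.2
```

Run:
```python
from h import *
s=get_state();print(s['clock'],s['tcp_pos'],s['force'],s['ft_torque'],s['opening'],delta(*pose(38,0)))
```

```text
5.0833 [ 0.554 -0.115  0.091] [ 4.713 -5.484 -3.466] [-0.711  0.154 -0.441] 0.14114416977098165 (array([ 0.068, -0.138,  0.184]), array([-0.004, -0.115,  0.08 ]))
```

Downward force is appearing, so the ball may be touching the roof. One or two more steps to confirm.

Request:
apply_moves:
  series:
    - [1,[0.02,0,-0.1],[0,0.6,0]]
    - [1,[0,0,0],[0,0,0]]

```text
clock: 5.25
tcp_pos: [0.5536, -0.1151, 0.0919]
orientation: [0.941, 0.066, 0.33, -0.023]
force: [16.7, -4.9, -14.3]
opening: 0.137
gripper_force: 60.4
```

Run:
```python
from h import *
s=get_state();print(s['clock'],s['tcp_pos'],s['force'],s['ft_torque'],s['opening'],delta(*pose(38,0)))
```

```text
5.25 [ 0.554 -0.115  0.092] [ 16.652  -4.947 -14.258] [-0.938 -0.183 -0.699] 0.13736947852853326 (array([ 0.055, -0.137,  0.232]), array([-0.012, -0.69 ,  0.046]))
```

Firm stop: about 22 N perpendicular to the rod at roughly 38°, so the ball is home. I'll ease the preload, then look before releasing.

Request:
apply_moves:
  series:
    - [1,[0,0.05,0.07],[0,-0.3,0]]
    - [1,[0,0,0],[0,0,0]]
  grip_force: 30

```text
clock: 5.42
tcp_pos: [0.5538, -0.1151, 0.0916]
orientation: [0.942, 0.067, 0.328, -0.023]
force: [1.2, -4.3, -1.0]
opening: 0.141
gripper_force: 62.7
```

Run:
```python
from h import *
im=camera("side")[:,:,::-1].copy();im2=camera("top")[:,:,::-1].copy()
s=get_state();print(s['clock'],s['tcp_pos'],s['force'],s['ft_torque'],s['opening'],delta(*pose(38,0)))
cv2.imwrite("pics/c6.png",np.vstack([cv2.resize(i[c],(600,300),interpolation=cv2.INTER_CUBIC) for i,c in((im,np.s_[160:260,220:420]),(im2,np.s_[130:230,230:430]))]))
```

```text
5.5167 [ 0.554 -0.115  0.092] [ 5.97  -4.634 -4.104] [-0.599  0.069 -0.479] 0.14001774704061667 (array([ 0.059, -0.144,  0.211]), array([-0.044, -0.402,  0.084]))
```

View pics/c6.png

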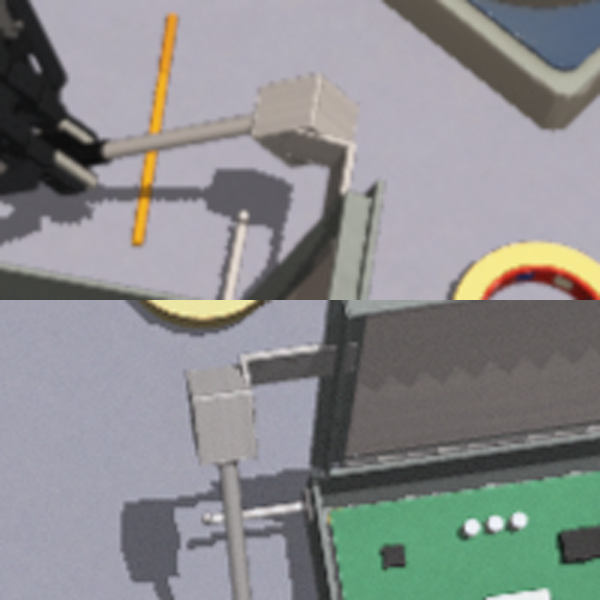

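Compared with before contact, the cover edge has shifted about 1.5 px forward, so the cover is slightly lifted off its stop. I'll ease back about 0.4° and measure the socket's shift in the image.

Request:
apply_moves:
  series:
    - [1,[-0.01,0,0.07],[0,-0.4,0]]
    - [1,[0,0,0],[0,0,0]]

```text
clock: 5.68
tcp_pos: [0.554, -0.1151, 0.0912]
orientation: [0.943, 0.067, 0.325, -0.023]
force: [2.6, -4.4, -0.0]
opening: 0.137
gripper_force: 62.6
```

```bash
cat >> h.py <<'E'
def shift():
    im=camera("side")[:,:,::-1].copy()
    f=lambda i:np.float32(cv2.cvtColor(i,cv2.COLOR_BGR2GRAY))
    a=f(cv2.imread('pics/c5.png'))[:300]
    g=lambda i:f(cv2.resize(i[160:260,220:420],(600,300),interpolation=cv2.INTER_CUBIC))
    for nm,b in(('before',f(cv2.imread('pics/c6.png'))[:300]),('now',g(im))):
        for c in(np.s_[60:130,245:365],np.s_[170:300,330:395]):
            A=cv2.minMaxLoc(cv2.matchTemplate(b[c[0].start-10:c[0].stop+10-0,c[1].start-10:c[1].stop+10] if c[0].stop<290 else b[c[0].start-10:,c[1].start-10:c[1].stop+10],a[c][:-12] if c[0].stop>=290 else a[c],cv2.TM_CCOEFF_NORMED))
            print(nm,np.array(A[3])-10,round(A[1],3))
    return im
E
python3 - <<'E'
from h import *
shift();s=get_state();print(s['clock'],s['force'],s['ft_torque'],delta(*pose(38,0)))
E
```

```text
before [-3  0] 0.886
before [-3 -2] 0.986
now [-3  0] 0.861
now [-3 -2] 0.986
5.7333 [ 2.562 -5.052 -0.789] [-0.525  0.068 -0.49 ] (array([ 0.075, -0.14 ,  0.157]), array([-0.033, -0.018,  0.092]))
```

The residual force is small, about 2–3 N in-plane, and the commanded angle is 38.0°. I'll release and check.

Request:
apply_moves:
  series:
    - [0.75,[0,0,0],[0,0,0]]
    - [0.6,[0,0,0],[0,0,0]]
    - [0.5,[0,0,0],[0,0,0]]
    - [0.5,[0,0,0],[0,0,0]]

```text
clock: 6.07
tcp_pos: [0.5531, -0.114, 0.0904]
orientation: [0.943, 0.067, 0.324, -0.024]
force: [0.3, -0.8, 0.8]
opening: 0.499
gripper_force: 0.0
```

Run:
```python
from h import *
im=shift();im2=camera("top")[:,:,::-1].copy();s=get_state();print(s['clock'],s['force'],s['ft_torque'],s['opening'])
cv2.imwrite("pics/c7.png",np.vstack([cv2.resize(i[c],(600,300),interpolation=cv2.INTER_CUBIC) for i,c in((im,np.s_[160:260,220:420]),(im2,np.s_[130:230,230:430]))]))
```

```text
before [-3  0] 0.886
before [-3 -2] 0.986
now [-3  0] 0.875
now [-3 -2] 0.986
6.1667 [0.289 1.497 0.169] [-0.06   0.319  0.004] 0.49940705371591093
```

View pics/c7.png

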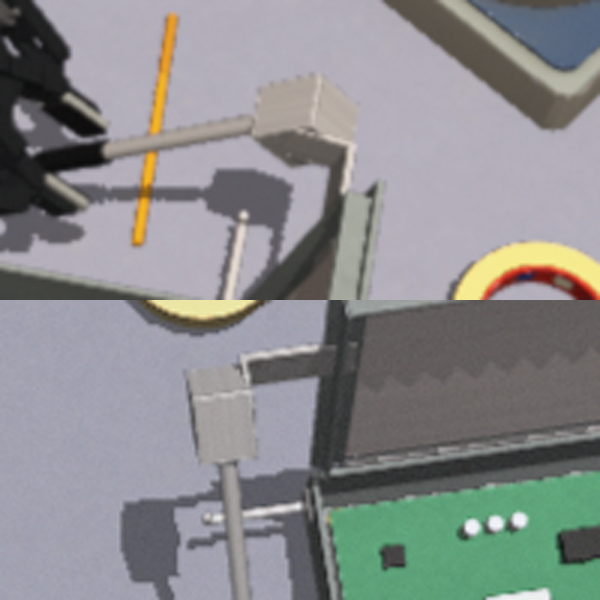

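Released: the rod and cover didn't move. Retreating along the tool axis.

Request:
apply_moves:
  series:
    - [0.5,[0,0,-1.5],[0,0,0]]
    - [0.5,[0,0,-3],[0,0,0]]
    - [0.5,[0,0,-3],[0,0,0]]
    - [0.5,[0,0,-4],[0,0,0]]
    - [0.5,[0,0,-4],[0,0,0]]

```text
clock: 6.58
tcp_pos: [0.4574, -0.1272, 0.213]
orientation: [0.944, 0.067, 0.323, -0.024]
force: [0.9, -1.4, 1.7]
opening: 0.499
gripper_force: 0.0
```

Request:
apply_moves:
  series:
    - [0.5,[-2,0,-3],[0,0,0]]
    - [0.5,[-2,0,-2],[0,0,0]]
    - [0.5,[0,0,0],[0,0,0]]
    - [0.5,[0,0,0],[0,0,0]]
    - [0.5,[0,0,0],[0,0,0]]

```text
clock: 7.0
tcp_pos: [0.3975, -0.1374, 0.2278]
orientation: [0.943, 0.066, 0.325, -0.023]
force: [0.7, 0.6, 0.0]
opening: 0.496
gripper_force: 0.0
```

Run:
```python
from h import *
im=shift();im2=camera("top")[:,:,::-1].copy();s=get_state();print(s['clock'],s['force'],s['tcp_pos'])
ts,b=sleeve(im,(215,190,285,235));tt,_=sleeve(im2,(295,220,335,285));print(ts,b,tt,_)
g=tri(ts,tt);print(g,np.degrees(np.arcsin((g[2]-.05)/.09)), proj('side',pose(38,.019)[0]),proj('top',pose(38,.019)[0]))
cv2.imwrite("pics/c8.png",np.hstack([cv2.resize(i[c],(400,400)) for i,c in((im,np.s_[140:300,180:340]),(im2,np.s_[140:300,240:400]))]))
```

```text
before [-3  0] 0.886
before [-3 -2] 0.986
now [-3  0] 0.876
now [-3 -2] 0.986
7.1 [-0.073 -0.419  0.27 ] [ 0.398 -0.136  0.227]
[242.426 212.42 ] [ 15  17  26  11 169] [313.086 254.401] [ 13  20  10  29 197]
[ 0.542 -0.116  0.105] 37.6213842329001 [244.448 211.602] [312.882 254.479]
```

View pics/c8.png

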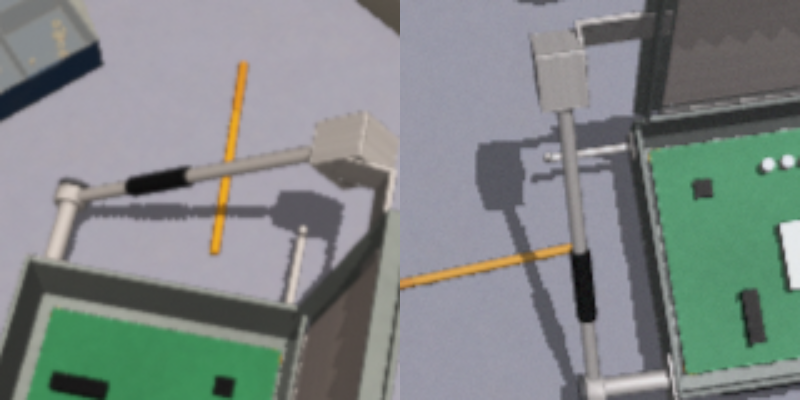

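The rod stands at about 38° with its ball inside the socket. The cover is open and steady, and the gripper is clear, so I'm handing in.

```bash
python3 -c "
from bench import *
print(sign_off())"
```

```text
the job is handed in; nothing more can be done
None
```

The prop rod is up at about 38° with its ball against the socket roof. The cover stands open, about 1° forward of where it leaned, and the gripper is clear; I handed the job in at about 7 s, and no verdict came back.

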